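Open the push-and-turn safety bottle

TASK

Open the safety bottle that is clamped in the round weighted holder: press its ribbed cap down against the spring until it gives, keep it pressed while you turn it anticlockwise (seen from above) by about an eighth of a turn, where its catch is free, then lift it off and set it down, without dropping it, top side up and lying flat inside the shallow white dish. Press only as hard as the cap needs and do not force or jam it against its catch (never more than about 25 N on the cap), and leave the other things on the bench where they stand.

Things in the scene. Friction and masses are not known exactly. Their poses are not given: they have to be found in the camera images.
- bottle: Squat amber bottle, 67 mm across, clamped upright in a round dark steel holder 100 mm across and 32 mm high that does not move. Origin: centre of the holder's underside, on the bottle's axis; z up. Its neck, 30 mm across, ends 118 mm up and has pins at 0, 90, 180 and 270 degrees some mm below its end, hidden by the cap. A sprung white ring in the mouth pushes the cap up.
- cap_centre (a point): Centre (half-way up, on the axis) of the round ribbed white cap, 45 mm across, 42 mm high, about 60 g. z: its axis, up through the closed top; a grey rib on the top points to its -x. Locked on the bottle, its x lies along the bottle's x within 3 degrees, and it has 1.5 mm of play to each side. J-shaped tracks inside it run on the neck's pins.
- cap_base (a point): Centre of the cap's lower edge, 21 mm below cap_centre, same axes. A spring holds the cap up and locked. Pushed down with 4 N it starts to move, then 0.5 N more per mm. The depth that frees it differs each time and cannot be seen: 3.5 to 14.5 mm (6 to 12 N); 1.5 mm deeper than that it stops hard, so it must be felt. Turned when too high, it jams at once.
- bottle_seat (a point): Where cap_base is while the cap is locked: on the bottle's axis, 99.5 mm above the bench. Held down, against the hard stop or just above it, the cap turns anticlockwise seen from above (positive about z). Between 40 degrees and the hard end of the track at about 57 degrees from the locked position it lifts straight off; before that it cannot be pulled off.
- cap_dish: Shallow round white porcelain dish standing loose on the bench, 300 g, 102 mm across the rim, 12 mm high. Origin: centre of its underside; z up.
- dish_floor (a point): Centre of the dish's flat inner floor, 4 mm above the bench; the floor is about 74 mm across, the rim 8 mm above it.
- crucible_0: Small white lidded crucible, 41 mm across, 39 mm high; bystander. Origin: centre of its underside.
- amber_0: Amber reagent bottle with smooth white cap, 49 mm across, 96 mm high, standing free; bystander. Origin: centre of its underside.
- petri_0: Flat glass petri dish, 95 mm across, 16 mm high; bystander. Origin: centre of its underside.
Not all that is in view belongs to the job. What is shaped like the part that bears cap_centre but green or purple is not meant. What is shaped like the cap_dish but brown or turquoise is not meant.

How it is judged:
On the way, in this order (a step that is already met when the one before it is completed fails the run):
1. the cap, still on the neck, has been turned at least 36 degrees from its locked position (angle between the x axis of cap_base and the x axis of bottle, either way round above 0.63 rad and distance between cap_base and bottle_seat below 0.021 m), for 0.05 s.
2. the cap is lifted clear of the neck (z of cap_base in the frame of bottle_seat above 0.025 m), for 0.1 s.
At the end, for the whole second after the job is handed in: The cap stands top side up (within 6 degrees) flat on the dish's floor (within 4 mm), its centre within 25 mm of the floor's centre, at rest; the dish stands flat (horizontal distance between cap_base and dish_floor below 0.025 m and z of cap_base in the frame of dish_floor between -0.003 and 0.004 m and angle between each of cap_base, cap_dish's own z axis and vertical below 0.1 rad and linear speed of cap below 0.01 m/s); the robot touches nothing.
It fails at once if more than 25 N between cap and bottle (pressed too hard, jammed or torn) (contact force between cap and bottle above 25 N).
It fails at once if the cap is let go off the neck more than 15 mm above the dish's floor level (z of cap_base in the frame of dish_floor above 0.015 m and distance between cap_base and bottle_seat above 0.023 m and contact force between cap and the fingers below 0.05 N).
It fails at once if a bystander or the dish is knocked away (bystander more than 30 mm, dish more than 60 mm) (distance of any of crucible_0, amber_0, petri_0 from where it was at the start of the episode above 0.03 m or distance of cap_dish from where it was at the start of the episode above 0.06 m).
It also fails if it takes over 58 s, if anything falls off the work surface, if the arm or the gripper's body presses on something with over 40 N, if the wrist force passes 120 N, or if a joint passes its speed limit or range.

ROBOT

A 6-joint arm with a two-finger parallel gripper is mounted at the origin on a cart in front of the work surface, level with it; the furniture and walls round the work are solid. World frame = base frame: x ahead of the robot, y to its left, z up, the work surface at z = 0. Lengths are in m, angles in rad, forces in N, time in s.
With the tool pointing down it reaches from about 0.425 to 1.125 m from the base axis. Payload 14.9 kg.
Tool frame: the origin (TCP) lies between the finger pads; the fingertips stand 25 mm ahead of it and the grasp point (between the pads) lies 6 mm ahead of it; z points along the fingers, x is the direction in which the jaws open and shut, and the axes are right-handed (so a half turn about z gives the same grasp; the last joint's range is limited). The gripper opens to 91 mm and grips with 3 to 60 N. Pads are 32 mm wide; open, the fingers measure 118 mm over their backs; the gripper's body (76 mm by 178 mm) begins 60 mm behind the grasp point.
Start: joints at [-1.32, 0.379, 1.734, -0, 1.028, -0.033], TCP at [0.196, -0.672, 0.213] pointing down, gripper open.
Joint ranges: [-2.77, 2.77], [-0.74, 2.19], [0, 2.66], [-1.06, 4.2], [0.31, 2.87], [-3.08, 3.08]. Speed limits (rad/s): [1.89, 1.89, 2.39, 3.14, 3.14, 3.14].

INTERFACE

Orientations are given as a unit quaternion [x, y, z, w].
In Python, from station import r, optics gives the robot as it stands.
- The arm moves only by the shell command python3 -m pendant 'ROWS' [FORCE]. ROWS is JSON, one flat list of numbers, 7 for each row, row after row: the opening in per cent of the stroke, from 0 (shut) to 100 (fully open), then the shift along the tool's x, y, z in mm, then the turn, a rotation vector about the tool's x, y, z in rad. A call has 1 to 8 rows; each row is the pose to reach, as a shift and turn from the pose measured when the call began, along the tool's axes at that moment; what a row does not reach only later rows make up. A row lasts 1/8 s, in which the tool goes at most 62.5 mm and 10.7 degrees, less where a joint would pass 70% of its speed; a pose out of reach is approached as far as the arm can. A call with a gripper value outside its range is refused whole. The fingers move at their own pace and stop on an object; FORCE is the grip in N (left out, the last holds). Time passes only in rows, so rows that repeat a pose let the fingers close. It gives the time, the measured TCP pose, the force and the opening at its end, in the units of the state.
- r.get_obs(): the state, without advancing time (a new reading comes with each control period).
- optics.capture(name): name is "scene" or "top" or "wrist"; returns the picture (400x640x3 uint8, blue, green, red); there is no depth.
- optics.camera_model(name): a dict with "intrinsics" (3x3 intrinsics, pixels), "position" and "orientation" of the camera in the world; the wrist camera has in their place "mount" (4x4, takes a point from camera to tool coordinates, whose origin is the TCP and whose axes are the tool frame's). Camera axes: x right, y up, looking along -z (the intrinsics and any distortion apply to the point x, -y, -z); pixel columns grow to the right and rows downward; lengths in m; the calibration is good to about 2 mm. A picture is of the moment at which its call begins: read the wrist's pose just before it. camera_model takes no time and is no camera call.
- r.job_done(): hands the job in, once; it reports no verdict.
The state is a dict: "clock": time; "q": joint angles; "joint_vel": joint speeds; "effort": joint torques, N m; "eef_pos": TCP position; "tool_rot": TCP orientation; "ft_force": force on the tool from outside, world axes, zero at the start; "wrist_torque": the same for the moment, N m; "grip_width": opening from 0.0 (shut) to 1.0 (fully open).
Only numpy, scipy, OpenCV 4.12 (cv2) and the standard library are available. Lean on these libraries where they do the work, as an engineer would, in place of code of your own. Each camera call takes 0.05 s, during which the arm holds its last target.

## Working session

There is one attempt and no reset: what is moved stays moved. The work goes in short steps, Python scripts to look and compute and a shell command to move; the robot and the scene stay as the last step left them, time stands still between calls to the robot, and variables do not carry over. Pictures are saved under pics/ and viewed, and the job is handed in when it is done.

```bash
ls; mkdir -p pics; python3 - <<'E'
from station import r, optics
import cv2
o=r.get_obs(); print({k:o[k] for k in o})
for n in ("scene","top","wrist"):
    im=optics.capture(n); cv2.imwrite(f"pics/{n}0.png",im)
    m=optics.camera_model(n); print(n,m)
E
```

```text
pics
{'clock': 0.0, 'q': array([-1.32031235e+00,  3.79404492e-01,  1.73476100e+00, -2.32439703e-05,
        1.02851242e+00, -3.33214212e-02]), 'joint_vel': array([ 1.48368432e-03,  3.20447770e-05,  3.72558306e-04, -1.13096619e-04,
        8.46588789e-04,  2.01319184e-03]), 'effort': array([ 3.16707898e-03, -7.63729548e+01, -4.34359324e+01,  6.52095443e-02,
        4.24008840e-02, -1.13841484e-04]), 'eef_pos': array([ 0.19588596, -0.67162749,  0.2127009 ]), 'tool_rot': array([ 8.00006870e-01, -5.99990594e-01, -4.29248663e-04, -3.32097590e-04]), 'ft_force': array([ 0.22969695,  0.31662958, -0.07474928]), 'wrist_torque': array([-0.00794123, -0.02067233,  0.04458157]), 'grip_width': 1.0026353525581455}
scene {'intrinsics': array([[462.94341464,   0.        , 315.79284903],
       [  0.        , 462.94341464, 199.50952874],
       [  0.        ,   0.        ,   1.        ]]), 'position': array([-0.31318449,  0.68365867,  0.60475113]), 'orientation': array([-0.20729515,  0.50198277,  0.76795112, -0.33954838])}
top {'intrinsics': array([[376.47498679,   0.        , 313.47212964],
       [  0.        , 376.47498679, 205.08786988],
       [  0.        ,   0.        ,   1.        ]]), 'position': array([ 0.4094924 , -0.13411959,  1.15179778]), 'orientation': array([-0.03919655,  0.04106584,  0.70775659, -0.70417174])}
wrist {'intrinsics': array([[325.75665063,   0.        , 319.68232633],
       [  0.        , 325.75665063, 201.35972486],
       [  0.        ,   0.        ,   1.        ]]), 'mount': array([[ 9.99999932e-01, -3.62884520e-04,  6.58347865e-05,
         9.02755853e-04],
       [-3.29212606e-04, -9.58768154e-01, -2.84189229e-01,
        -8.13831488e-02],
       [ 1.66248169e-04,  2.84189188e-01, -9.58768208e-01,
        -1.70454299e-01],
       [ 0.00000000e+00,  0.00000000e+00,  0.00000000e+00,
         1.00000000e+00]])}
```

View pics/top0.png

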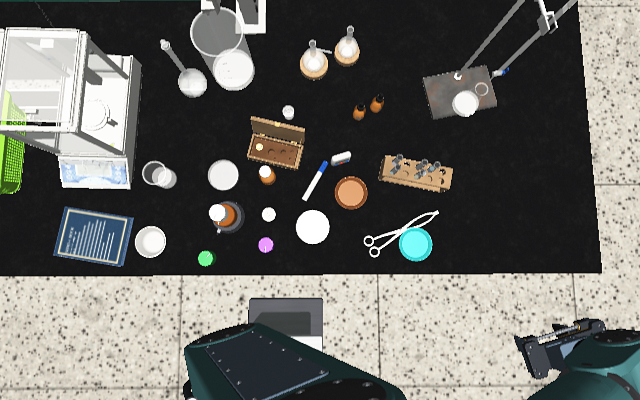

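View pics/scene0.png

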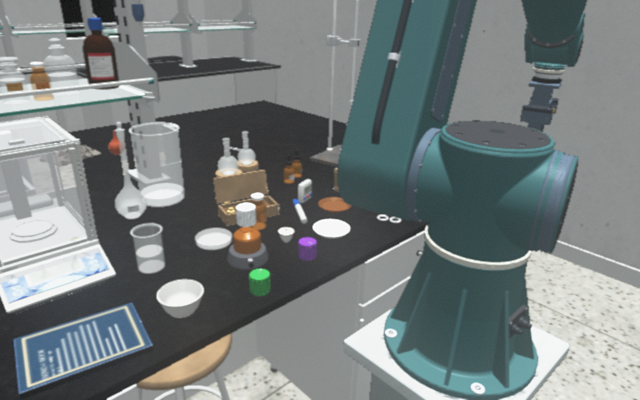

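View pics/wrist0.png

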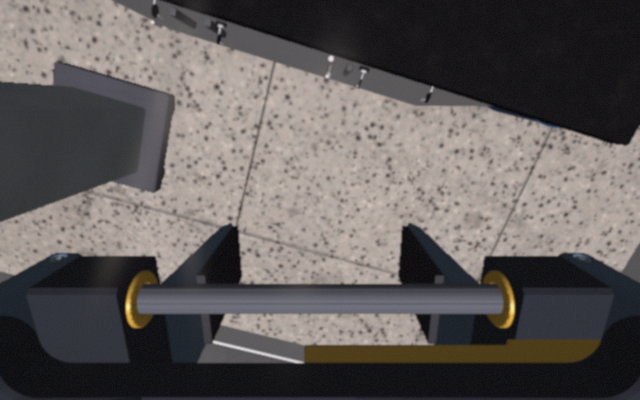

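```bash
cat > h.py <<'E'
from station import r, optics
import cv2, numpy as np
from scipy.spatial.transform import Rotation as R
def cam(n,obs=None):
    m=optics.camera_model(n); K=m['intrinsics']
    if n=='wrist':
        o=obs or r.get_obs(); M=np.array(m['mount']); Rt=R.from_quat(o['tool_rot']).as_matrix()
        return K,Rt@M[:3,:3],np.array(o['eef_pos'])+Rt@M[:3,3]
    return K,R.from_quat(m['orientation']).as_matrix(),np.array(m['position'])
def ray(n,u,v,obs=None):
    K,Rc,p=cam(n,obs); d=np.array([(u-K[0,2])/K[0,0],-(v-K[1,2])/K[1,1],-1]); return p,Rc@d
def onz(n,u,v,z,obs=None):
    p,d=ray(n,u,v,obs); return p+d*(z-p[2])/d[2]
def proj(n,X,obs=None):
    K,Rc,p=cam(n,obs); c=Rc.T@(np.array(X)-p); return K[0,0]*c[0]/-c[2]+K[0,2], K[1,1]*c[1]/c[2]+K[1,2]
E
python3 - <<'E'
from h import *
for nm,u,v,z in [('cap',217,212,.1415),('holder',229,217,.02),('dish',312.5,227,.012),('cruc',268.5,214,.039),('amber',266,172,.096),('petri',222.5,175,.016),('turq',416,244,.01),('purple',266,245,.04),('green',205,258,.04)]:
    print(nm,onz('top',u,v,z).round(3))
a=cv2.imread('pics/top0.png')[140:280,140:360]; cv2.imwrite('pics/topc.png',cv2.resize(a,None,fx=3.6,fy=3.6,interpolation=cv2.INTER_CUBIC))
b=cv2.imread('pics/scene0.png')[180:300,180:380]; cv2.imwrite('pics/scenec.png',cv2.resize(b,None,fx=4,fy=4,interpolation=cv2.INTER_CUBIC))
E
```

```text
cap [0.507 0.123 0.141]
holder [0.504 0.117 0.02 ]
dish [ 0.473 -0.134  0.012]
cruc [ 0.51  -0.004  0.039]
amber [ 0.626 -0.002  0.096]
petri [0.633 0.141 0.016]
turq [ 0.42  -0.446  0.01 ]
purple [0.419 0.003 0.04 ]
green [0.382 0.181 0.04 ]
```

View pics/topc.png

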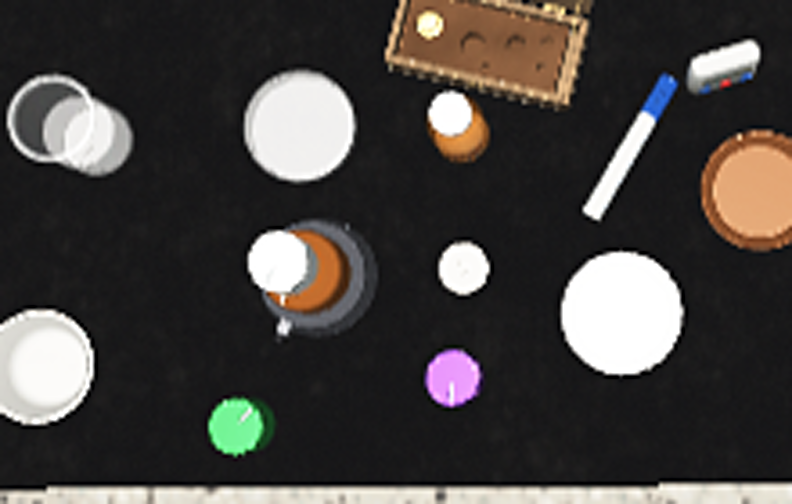

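View pics/scenec.png

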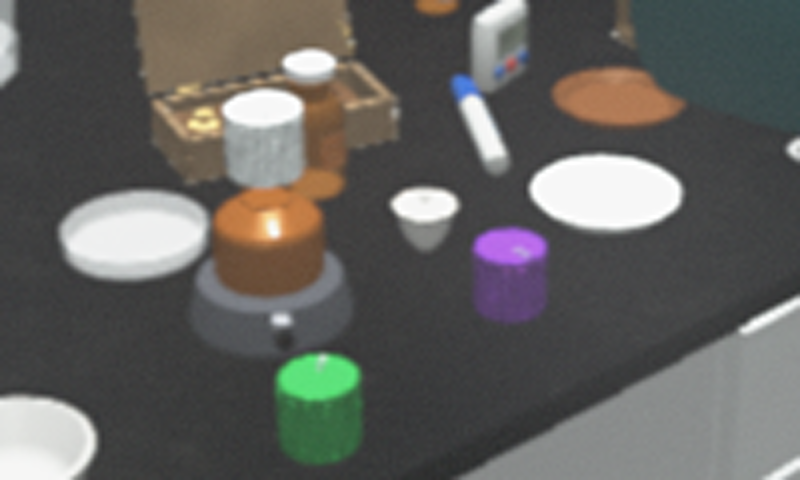

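```bash
cat >> h.py <<'E'
def to(X,yaw=None):
    "shift (mm) in tool axes and tool rotvec to reach TCP X, tool down, tool-x world yaw"
    o=r.get_obs(); Rt=R.from_quat(o['tool_rot'])
    s=Rt.inv().apply(np.array(X)-o['eef_pos'])*1000
    if yaw is None:
        x=Rt.as_matrix()[:,0]; yaw=np.arctan2(x[1],x[0])
    T=R.from_matrix(np.array([[np.cos(yaw),np.sin(yaw),0],[np.sin(yaw),-np.cos(yaw),0],[0,0,-1]]))
    return s.round(1), (Rt.inv()*T).as_rotvec().round(4)
def st():
    o=r.get_obs(); Rm=R.from_quat(o['tool_rot']).as_matrix()
    print('t',round(o['clock'],2),'p',o['eef_pos'].round(4),'yaw',np.degrees(np.arctan2(Rm[1,0],Rm[0,0])).round(1),'zax',Rm[:,2].round(3),'F',o['ft_force'].round(2),'T',o['wrist_torque'].round(2),'g',round(o['grip_width'],3),'j6',o['q'][5].round(2))
E
python3 - <<'E'
from h import *
st()
y0=np.arctan2(-.96,.28)
for X,a in [((.35,-.45,.26),.3),((.46,-.2,.26),.9),((.5,.0,.26),1.3),((.505,.11,.26),1.56)]:
    print(to(X,y0+a))
E
```

```text
t 0.15 p [ 0.1959 -0.6717  0.2129] yaw -73.7 zax [-0.     0.001 -1.   ] F [-0.14  1.07  0.3 ] T [ 0.01 -0.02 -0.03] g 1.001 j6 -0.03
(array([-169.8, -210. ,  -47. ]), array([-2.e-04,  8.e-04, -3.e-01]))
(array([-379. , -385.6,  -46.8]), array([-4.e-04,  7.e-04, -9.e-01]))
(array([-559.8, -480. ,  -46.7]), array([-5.0e-04,  6.0e-04, -1.3e+00]))
(array([-664. , -515.6,  -46.6]), array([-6.00e-04,  6.00e-04, -1.56e+00]))
```

```bash
python3 -m pendant '[100,-170,-210,-47,0,0,-0.3, 100,-170,-210,-47,0,0,-0.4,100,-170,-210,-47,0,0,-0.5,100,-170,-210,-47,0,0,-0.6,100,-379,-386,-47,0,0,-0.8,100,-379,-386,-47,0,0,-0.9,100,-379,-386,-47,0,0,-1.0,100,-379,-386,-47,0,0,-1.1]'; python3 -c "
from h import *
st()
print(to((.495,-.02,.26),np.radians(0)),to((.505,.115,.26),np.radians(17)))"
```

```text
clock: 1.15
eef_pos: [0.4412, -0.2405, 0.2596]
tool_rot: [0.996, -0.092, 0.0, -0.0]
ft_force: [1.7, -0.1, 0.1]
grip_width: 1.002
t 1.15 p [ 0.4412 -0.2405  0.2596] yaw -10.5 zax [ 0.     0.001 -1.   ] F [ 1.66 -0.08  0.14] T [-0.04 -0.12  0.05] g 1.002 j6 -0.36
(array([ 1.250e+01, -2.266e+02, -2.000e-01]), array([-0.0006, -0.    , -0.184 ])) (array([-2.300e+00, -3.612e+02, -1.000e-01]), array([-6.000e-04, -1.000e-04, -4.807e-01]))
```

```bash
python3 -m pendant '[100,12,-60,0,0,0,-0.1, 100,12,-120,0,0,0,-0.2,100,12,-180,0,0,0,-0.25,100,10,-230,0,0,0,-0.3,100,6,-280,0,0,0,-0.4,100,0,-330,0,0,0,-0.48,100,-2,-361,0,0,0,-0.48,100,-2,-361,0,0,0,-0.48]'; python3 -c "
from h import *
st()
cv2.imwrite('pics/w1.png',optics.capture('wrist'))
print(proj('wrist',(.505,.12,.1415)))"
```

```text
clock: 2.15
eef_pos: [0.5052, 0.1164, 0.2597]
tool_rot: [0.989, 0.149, -0.0, -0.0]
ft_force: [0.3, -0.6, -0.5]
grip_width: 0.998
t 2.15 p [0.5052 0.1164 0.2597] yaw 17.1 zax [-0.     0.001 -1.   ] F [ 0.33 -0.63 -0.47] T [ 0.02 -0.1   0.01] g 0.998 j6 -0.12
(np.float64(320.2950361515596), np.float64(190.65412359420176))
```

View pics/w1.png

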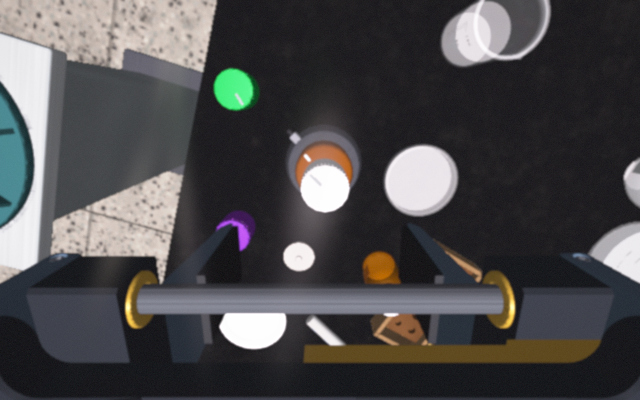

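```bash
python3 -c "
from h import *
im=cv2.imread('pics/w1.png')
c=im[120:240,260:400]; cv2.imwrite('pics/w1c.png',cv2.resize(c,None,fx=5,fy=5,interpolation=cv2.INTER_CUBIC))
g=im.min(2); m=(g>170).astype('uint8'); n,l,s,ce=cv2.connectedComponentsWithStats(m)
for i in range(1,n):
  if s[i,4]>60: print(s[i],ce[i].round(1))
"
```

```text
[   0    0  113   59 3362] [65.3 22.1]
[ 111    0  105   71 4655] [165.  31.]
[ 454    0   95   62 2805] [486.2  32.2]
[   0   34   51  248 6667] [ 25.6 144.8]
[ 385  146   71   69 3809] [420.2 179.6]
[624 162  16  36 312] [632.6 178.7]
[ 300  164   50   49 1850] [324.5 187.8]
[  93  172   88   60 2701] [145.7 202.3]
[  52  211   38   42 1050] [ 70.6 231.9]
[  88  215   83   60 2243] [126.8 239.8]
[ 592  225   48   58 1707] [621.7 251.3]
[284 242  31  29 681] [298.5 256.3]
[ 220  313   66   36 1965] [253.1 328.4]
[307 318  35  27 342] [323.3 332.2]
```

View pics/w1c.png

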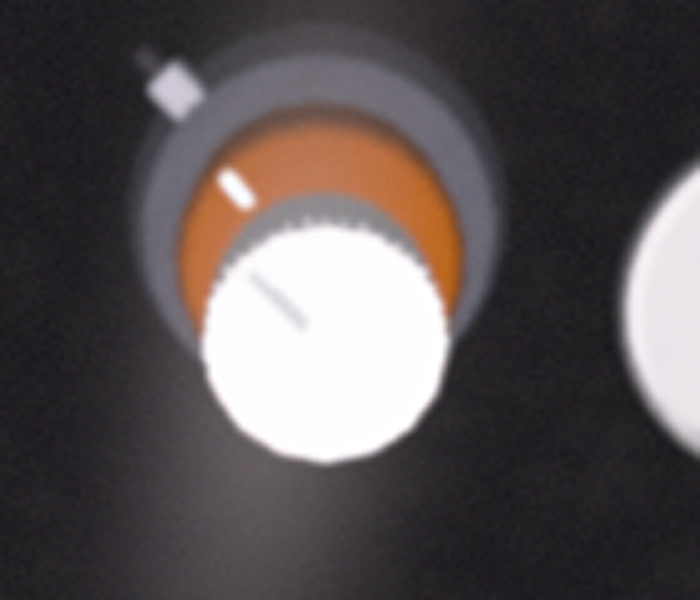

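```bash
python3 -c "
from h import *
a=onz('wrist',325,188.6,.1415); b=onz('wrist',323.7,166,.032); print(a,b)
d=onz('wrist',300.6,188.6,.1415)-onz('wrist',349.7,188.6,.1415);print(np.linalg.norm(d))
for z in (.19,.1365): print(to((a[0],a[1],z)))
"
```

```text
[0.50853775 0.1231142  0.1415    ] [0.50830927 0.12410951 0.032     ]
0.04484622475062239
(array([ 5.6, -6.4, 69.6]), array([-0.0006,  0.0002, -0.    ]))
(array([  5.6,  -6.4, 123.1]), array([-0.0006,  0.0002, -0.    ]))
```

```bash
python3 -m pendant '[100,5.6,-6.4,40,0,0,0,100,5.6,-6.4,75,0,0,0,100,5.6,-6.4,75,0,0,0]'; python3 -c "
from h import *
st()
im=optics.capture('wrist');cv2.imwrite('pics/w2.png',im)
c=im[140:260,240:400]; cv2.imwrite('pics/w2c.png',cv2.resize(c,None,fx=5,fy=5,interpolation=cv2.INTER_CUBIC))
print(proj('wrist',(.5085,.1231,.1415)))"
```

```text
clock: 2.58
eef_pos: [0.5069, 0.1219, 0.1827]
tool_rot: [0.989, 0.148, -0.002, -0.0]
ft_force: [-0.6, 0.5, 0.8]
grip_width: 0.998
t 2.58 p [0.5069 0.1219 0.1827] yaw 17.0 zax [-0.005 -0.    -1.   ] F [-0.56  0.49  0.84] T [ 0.02 -0.16  0.01] g 0.998 j6 -0.11
(np.float64(319.6184250534792), np.float64(223.09421761543194))
```

View pics/w2c.png

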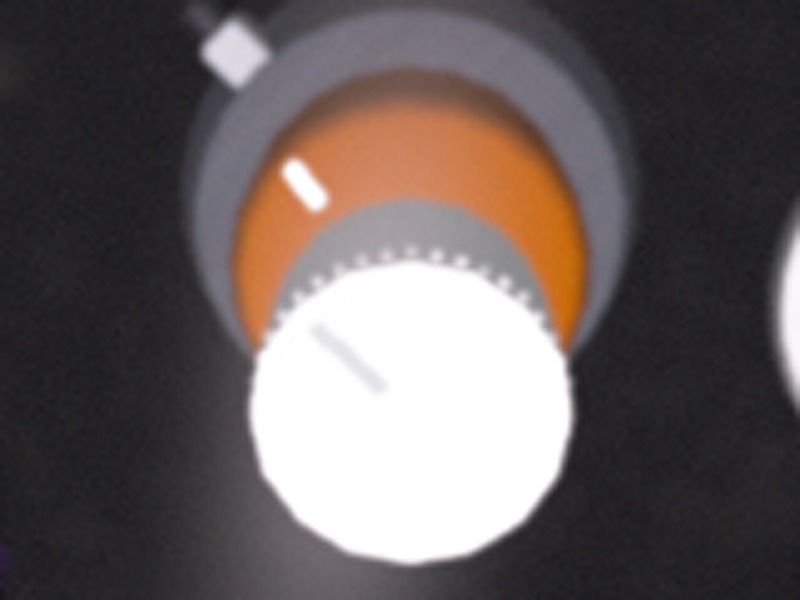

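```bash
python3 -c "
from h import *
optics.capture('wrist');st()
P=proj('wrist',(.5085,.1231,.1415))
o=r.get_obs()
im=optics.capture('wrist');cv2.imwrite('pics/w3.png',im)
c=im[140:260,240:400]; cv2.imwrite('pics/w3c.png',cv2.resize(c,None,fx=5,fy=5,interpolation=cv2.INTER_CUBIC))
g=(im.min(2)>200).astype('uint8');n,l,s,ce=cv2.connectedComponentsWithStats(g)
i=l[225,322];print(P,s[i],ce[i]);b=s[i]
print(onz('wrist',b[0]+b[2]/2-.5,b[1]+b[3]/2-.5,.1415,o))
st()"
```

```text
t 2.67 p [0.5089 0.1225 0.1856] yaw 17.0 zax [-0.  0. -1.] F [ 0.13 -0.02  0.64] T [-0.03 -0.15  0.  ] g 0.998 j6 -0.11
(np.float64(318.2771902532692), np.float64(222.54483886351585)) [ 287  188   64   63 2979] [318.47364888 219.99194361]
[0.50787991 0.1256619  0.1415    ]
t 2.73 p [0.5093 0.1227 0.1861] yaw 17.0 zax [ 0.001  0.001 -1.   ] F [ 0.26  0.01 -0.07] T [ 0.04 -0.12 -0.  ] g 1.0 j6 -0.11
```

```bash
python3 -c "
from h import *
st();print(to((.5083,.1233,.1365),np.radians(17)))"
```

```text
t 2.73 p [0.5093 0.1227 0.1861] yaw 17.0 zax [ 0.001  0.001 -1.   ] F [ 0.26  0.01 -0.07] T [ 0.04 -0.12 -0.  ] g 1.0 j6 -0.11
(array([-0.8, -0.9, 49.6]), array([-0.0004, -0.0013,  0.0003]))
```

```bash
python3 -m pendant '[100,-0.8,-0.9,20,0,0,0,100,-0.8,-0.9,40,0,-0.0013,0,100,-0.8,-0.9,49.6,0,-0.0013,0,100,-0.8,-0.9,49.6,0,-0.0013,0,100,-0.8,-0.9,49.6,0,-0.0013,0]'; python3 -c "
from h import *
st();print(to((.5083,.1233,.1365),np.radians(17)))
cv2.imwrite('pics/w4.png',optics.capture('wrist'));print(proj('wrist',(.5083,.1233,.1415)))"
```

```text
clock: 3.35
eef_pos: [0.5089, 0.1234, 0.1374]
tool_rot: [0.989, 0.148, 0.001, -0.0]
ft_force: [-0.1, 0.9, -0.4]
grip_width: 0.999
t 3.35 p [0.5089 0.1234 0.1374] yaw 17.0 zax [ 0.001  0.001 -1.   ] F [-0.06  0.88 -0.41] T [-0.02 -0.08 -0.03] g 0.999 j6 -0.1
(array([-0.6, -0.1,  0.9]), array([-0.0002, -0.0012,  0.0002]))
(np.float64(317.2131304980946), np.float64(253.4502271025504))
```

View pics/w4.png

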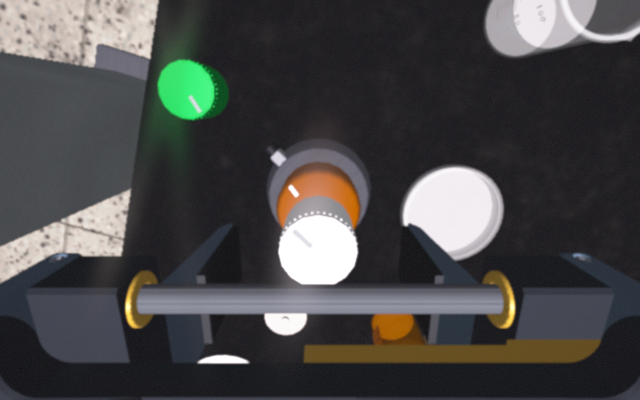

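```bash
python3 -c "
from h import *
im=cv2.imread('pics/w4.png')
c=im[195:295,265:375]; cv2.imwrite('pics/w4c.png',cv2.resize(c,None,fx=7,fy=6,interpolation=cv2.INTER_CUBIC))
for dy in (0,.0225): print([np.round(proj('wrist',(.5083+.0225*a,.1233+.0225*b,.1415)),1) for a,b in((np.sin(.297),-np.cos(.297)),(-np.sin(.297),np.cos(.297)))])
"
```

```text
[array([317.3, 289. ]), array([317.1, 215.3])]
[array([317.3, 289. ]), array([317.1, 215.3])]
```

View pics/w4c.png

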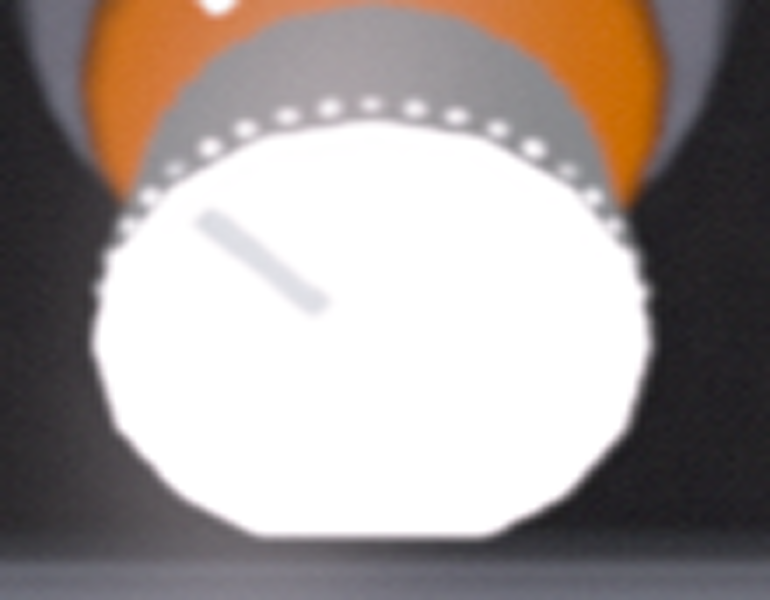

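```bash
python3 -m pendant '[40,0,0,0.9,0,-0.001,0,40,0,0,0.9,0,-0.001,0,40,0,0,0.9,0,-0.001,0,40,0,0,0.9,0,-0.001,0,40,0,0,0.9,0,-0.001,0]' 20; python3 -c "
from h import *
st()"
```

```text
clock: 4.03
eef_pos: [0.5087, 0.1234, 0.1364]
tool_rot: [0.989, 0.148, -0.0, -0.0]
ft_force: [-4.1, -1.3, 0.7]
grip_width: 0.482
t 4.03 p [0.5087 0.1234 0.1364] yaw 17.0 zax [-0.  0. -1.] F [-4.12 -1.31  0.7 ] T [-0.36  0.75  0.02] g 0.482 j6 -0.1
```

```bash
python3 -m pendant '[40,-0.7,0,0,0,0,0,40,-0.7,0,0,0,0,0,40,-0.7,0,0,0,0,0]' 45; python3 -c "
from h import *
st()"
```

```text
clock: 4.4
eef_pos: [0.5085, 0.1233, 0.1366]
tool_rot: [0.989, 0.148, 0.0, -0.0]
ft_force: [4.9, 1.8, -2.0]
grip_width: 0.459
t 4.4 p [0.5085 0.1233 0.1366] yaw 17.0 zax [ 0.001  0.    -1.   ] F [ 4.91  1.83 -1.97] T [ 0.35 -1.11 -0.05] g 0.459 j6 -0.1
```

```bash
python3 -m pendant '[40,0,0,0,0,0,0,40,0,0,0,0,0,0]'; python3 -c "
from h import *
st()
for i in range(3): optics.capture('top'); st()"
```

```text
clock: 4.65
eef_pos: [0.5085, 0.1233, 0.1366]
tool_rot: [0.989, 0.148, 0.0, -0.0]
ft_force: [3.1, 0.9, -1.9]
grip_width: 0.461
t 4.65 p [0.5085 0.1233 0.1366] yaw 17.0 zax [ 0.001  0.    -1.   ] F [ 3.05  0.92 -1.92] T [ 0.24 -0.79 -0.02] g 0.461 j6 -0.1
t 4.7 p [0.5085 0.1233 0.1366] yaw 17.0 zax [ 0.001  0.    -1.   ] F [ 3.81  0.87 -1.9 ] T [ 0.34 -0.83 -0.04] g 0.457 j6 -0.1
t 4.75 p [0.5085 0.1233 0.1366] yaw 17.0 zax [ 0.001  0.    -1.   ] F [ 3.43  1.54 -1.8 ] T [ 0.31 -0.83 -0.04] g 0.456 j6 -0.1
t 4.8 p [0.5085 0.1233 0.1366] yaw 17.0 zax [ 0.001  0.    -1.   ] F [ 3.31  1.44 -1.18] T [ 0.27 -0.77 -0.04] g 0.457 j6 -0.1
```

```bash
python3 -m pendant '[40,0.1,0,1,0,0,0,40,0.1,0,1,0,0,0,40,0.1,0,1,0,0,0]'; python3 -c "
from h import *
st()"; python3 -m pendant '[40,0,0,1,0,0,0,40,0,0,1,0,0,0]'; python3 -c "
from h import *
st()"
```

```text
clock: 5.18
eef_pos: [0.5085, 0.1233, 0.1357]
tool_rot: [0.989, 0.148, 0.0, -0.0]
ft_force: [0.6, 0.4, 4.0]
grip_width: 0.46
t 5.17 p [0.5085 0.1233 0.1357] yaw 17.0 zax [ 0.001  0.    -1.   ] F [0.61 0.38 3.99] T [ 0.11 -0.17  0.02] g 0.46 j6 -0.1
clock: 5.42
eef_pos: [0.5086, 0.1233, 0.1347]
tool_rot: [0.989, 0.148, 0.0, -0.0]
ft_force: [0.5, -0.2, 3.2]
grip_width: 0.461
t 5.42 p [0.5086 0.1233 0.1347] yaw 17.0 zax [ 0.001  0.    -1.   ] F [ 0.49 -0.19  3.24] T [ 0.13 -0.22 -0.02] g 0.461 j6 -0.1
```

```bash
for i in 1; do python3 -m pendant '[40,0,0,1,0,0,0,40,0,0,1,0,0,0]' | sed -n '2p;4p'; done;  python3 -m pendant '[40,0,0,1,0,0,0,40,0,0,1,0,0,0]' | sed -n '2p;4p'; python3 -c "
from h import *
st()"
```

```text
eef_pos: [0.5085, 0.1233, 0.1337]
ft_force: [0.8, 0.3, 5.0]
eef_pos: [0.5086, 0.1233, 0.1327]
ft_force: [-0.3, 0.9, 5.8]
t 5.92 p [0.5086 0.1233 0.1327] yaw 17.0 zax [ 0.001  0.    -1.   ] F [-0.26  0.85  5.77] T [ 0.09 -0.1   0.01] g 0.459 j6 -0.1
```

```bash
python3 -m pendant '[40,0,0,0.7,0,0,0,40,0,0,0.7,0,0,0]' | sed -n '2p;4p';  python3 -m pendant '[40,0,0,0.7,0,0,0,40,0,0,0.7,0,0,0]' | sed -n '2p;4p'
```

```text
eef_pos: [0.5086, 0.1233, 0.132]
ft_force: [1.0, 0.3, 5.9]
eef_pos: [0.5086, 0.1233, 0.1314]
ft_force: [-0.9, 0.8, 6.2]
```

```bash
python3 -m pendant '[40,0,0,0.7,0,0,0,40,0,0,0.7,0,0,0]' | sed -n '2p;4p'
```

```text
eef_pos: [0.5086, 0.1233, 0.1308]
ft_force: [-1.7, 0.1, 7.9]
```

```bash
python3 -m pendant '[40,0,0,0.7,0,0,0,40,0,0,0.7,0,0,0]' | sed -n '2p;4p'
```

```text
eef_pos: [0.5086, 0.1233, 0.1302]
ft_force: [0.1, -0.4, 7.7]
```

```bash
python3 -m pendant '[40,0,0,0.7,0,0,0,40,0,0,0.7,0,0,0]' | sed -n '2p;4p'
```

```text
eef_pos: [0.5086, 0.1233, 0.1296]
ft_force: [-0.1, 0.2, 6.7]
```

```bash
python3 -m pendant '[40,0,0,0.7,0,0,0,40,0,0,0.7,0,0,0]' | sed -n '2p;4p'
```

```text
eef_pos: [0.5086, 0.1233, 0.129]
ft_force: [-0.2, 0.3, 8.1]
```

```bash
python3 -m pendant '[40,0,0,0.7,0,0,0,40,0,0,0.7,0,0,0]' | sed -n '2p;4p'
```

```text
eef_pos: [0.5086, 0.1233, 0.1285]
ft_force: [-1.5, 0.0, 8.4]
```

```bash
python3 -m pendant '[40,0,0,0.8,0,0,0,40,0,0,0.8,0,0,0]' | sed -n '2p;4p'
```

```text
eef_pos: [0.5086, 0.1233, 0.1278]
ft_force: [-0.9, -1.3, 8.1]
```

```bash
python3 -m pendant '[40,0,0,0.8,0,0,0,40,0,0,0.8,0,0,0]' | sed -n '2p;4p'
```

```text
eef_pos: [0.5086, 0.1233, 0.1272]
ft_force: [-1.7, 0.1, 8.2]
```

```bash
python3 -m pendant '[40,0,0,0.8,0,0,0,40,0,0,0.8,0,0,0]' | sed -n '2p;4p'
```

```text
eef_pos: [0.5086, 0.1234, 0.1265]
ft_force: [-2.0, 0.8, 8.3]
```

```bash
python3 -m pendant '[40,-0.1,0,0.8,0,0,0,40,-0.1,0,0.8,0,0,0]' | sed -n '2p;4p'
```

```text
eef_pos: [0.5086, 0.1233, 0.126]
ft_force: [-0.9, 0.4, 9.1]
```

```bash
python3 -m pendant '[40,0,0,0.8,0,0,0,40,0,0,0.8,0,0,0]' | sed -n '2p;4p'
```

```text
eef_pos: [0.5086, 0.1234, 0.1256]
ft_force: [-3.7, -0.1, 14.7]
```

```bash
python3 -m pendant '[40,0,0,0.8,0,0,0,40,0,0,0.8,0,0,0]' | sed -n '2p;4p'
```

```text
eef_pos: [0.5086, 0.1233, 0.1254]
ft_force: [-5.1, -0.1, 17.5]
```

```bash
python3 -m pendant '[40,-0.2,0,-0.3,0,0,0,40,-0.2,0,-0.3,0,0,0]' | sed -n '2p;4p'; python3 -c "
from h import *
st()"
```

```text
eef_pos: [0.5086, 0.1233, 0.1261]
ft_force: [-0.9, 0.1, 9.8]
t 9.43 p [0.5086 0.1233 0.1261] yaw 17.0 zax [-0.001  0.    -1.   ] F [-0.87  0.15  9.79] T [0.07 0.05 0.03] g 0.46 j6 -0.1
```

```bash
python3 -m pendant '[40,0,0,0.2,0,0,-0.04,40,0,0,0.2,0,0,-0.08]' | sed -n '2p;4p'; python3 -c "
from h import *
st()"
```

```text
eef_pos: [0.5088, 0.1234, 0.1262]
ft_force: [-0.1, 0.6, 8.5]
t 9.68 p [0.5088 0.1234 0.1262] yaw 21.7 zax [-0.  0. -1.] F [-0.1   0.57  8.52] T [ 0.1  -0.08 -0.05] g 0.462 j6 -0.19
```

```bash
python3 -m pendant '[40,0,0,0.3,0,0,-0.06,40,0,0,0.3,0,0,-0.12,40,0,0,0.3,0,0,-0.18]' | sed -n '2p;4p'; python3 -c "
from h import *
st()"
```

```text
eef_pos: [0.5091, 0.1234, 0.1262]
ft_force: [0.3, -0.4, 9.7]
t 10.05 p [0.5091 0.1234 0.1262] yaw 32.1 zax [ 0.  0. -1.] F [ 0.27 -0.43  9.73] T [ 0.09 -0.1  -0.04] g 0.46 j6 -0.37
```

```bash
python3 -m pendant '[40,-0.2,-0.1,0.4,0,0,-0.06,40,-0.2,-0.1,0.4,0,0,-0.12,40,-0.2,-0.1,0.4,0,0,-0.18,40,-0.2,-0.1,0.4,0,0,-0.24]' | sed -n '2p;4p'; python3 -c "
from h import *
st()"
```

```text
eef_pos: [0.5093, 0.1235, 0.1263]
ft_force: [-0.4, 0.3, 9.7]
t 10.55 p [0.5093 0.1235 0.1263] yaw 46.0 zax [ 0.001  0.    -1.   ] F [-0.43  0.35  9.65] T [ 0.16 -0.15 -0.05] g 0.459 j6 -0.61
```

```bash
python3 -m pendant '[40,-0.2,-0.2,0.4,0,0,-0.08,40,-0.2,-0.2,0.4,0,0,-0.16,40,-0.2,-0.2,0.4,0,0,-0.24,40,-0.2,-0.2,0.4,0,0,-0.32,40,-0.2,-0.2,0.4,0,0,-0.34]' | sed -n '2p;4p'; python3 -c "
from h import *
st()"
```

```text
eef_pos: [0.5093, 0.1236, 0.1262]
ft_force: [-0.0, 0.1, 9.1]
t 11.18 p [0.5093 0.1236 0.1262] yaw 65.5 zax [ 0.001  0.001 -1.   ] F [-0.    0.13  9.12] T [ 0.16 -0.14 -0.04] g 0.457 j6 -0.95
```

```bash
python3 -c "
from h import *
im=optics.capture('wrist');st()
cv2.imwrite('pics/w5.png',cv2.resize(im[120:320,220:420],None,fx=3,fy=3,interpolation=cv2.INTER_CUBIC))"
```

```text
t 11.22 p [0.5093 0.1236 0.1262] yaw 65.5 zax [ 0.001  0.001 -1.   ] F [0.5  0.74 9.77] T [ 0.22 -0.1  -0.01] g 0.458 j6 -0.95
```

View pics/w5.png

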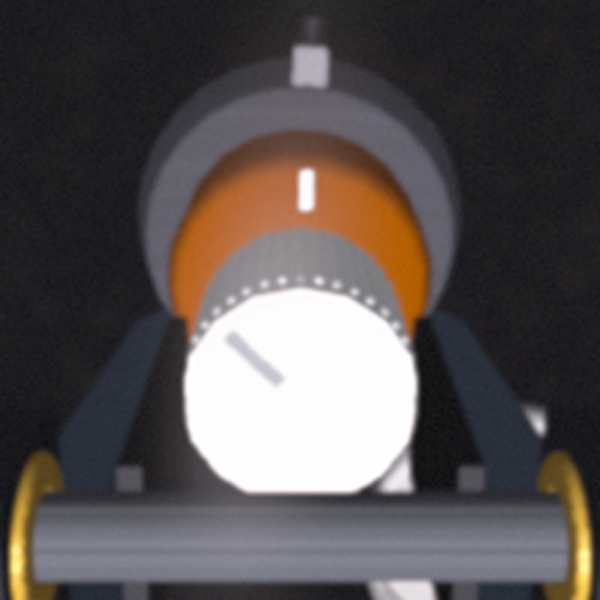

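The picture shows the rib (255,358 in the crop) about 48° off the bottle's mark (307,190): the cap turned with the jaws. Lifting.

```bash
python3 -m pendant '[40,0,0,-2,0,0,0,40,0,0,-5,0,0,0,40,0,0,-8,0,0,0,40,0,0,-11,0,0,0,40,0,0,-14,0,0,0]' | sed -n '2p;4p'; python3 -c "
from h import *
st()"
```

```text
eef_pos: [0.5093, 0.1236, 0.1403]
ft_force: [0.7, 0.7, 1.3]
t 11.85 p [0.5093 0.1236 0.1403] yaw 65.5 zax [ 0.001  0.001 -1.   ] F [0.68 0.7  1.28] T [ 0.23 -0.41  0.  ] g 0.464 j6 -0.95
```

Free: no downward pull. Lift further.

```bash
python3 -m pendant '[40,0,0,-6,0,0,0,40,0,0,-14,0,0,0,40,0,0,-25,0,0,0,40,0,0,-40,0,0,0,40,0,0,-60,0,0,0,40,0,0,-70,0,0,0,40,0,0,-70,0,0,0]' | sed -n '2p;4p'; python3 -c "
from h import *
st()
o=r.get_obs()
im=optics.capture('wrist');cv2.imwrite('pics/w6.png',im);cv2.imwrite('pics/t6.png',optics.capture('top')); cv2.imwrite('pics/s6.png',optics.capture('scene'))
print(to((.473,-.134,.21),np.radians(17)))"
```

```text
eef_pos: [0.5095, 0.1236, 0.2111]
ft_force: [-0.3, 0.7, -0.7]
t 12.72 p [0.5095 0.1236 0.2111] yaw 65.5 zax [ 0.003  0.001 -1.   ] F [-0.25  0.7  -0.73] T [ 0.07 -0.17  0.02] g 0.458 j6 -0.95
(array([-249.2,   74. ,   -0.5]), array([ 0.000e+00, -8.000e-04,  8.472e-01]))
```

View pics/w6.png

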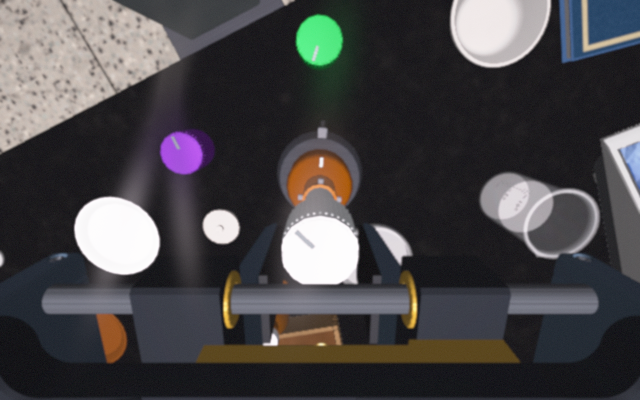

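View pics/s6.png

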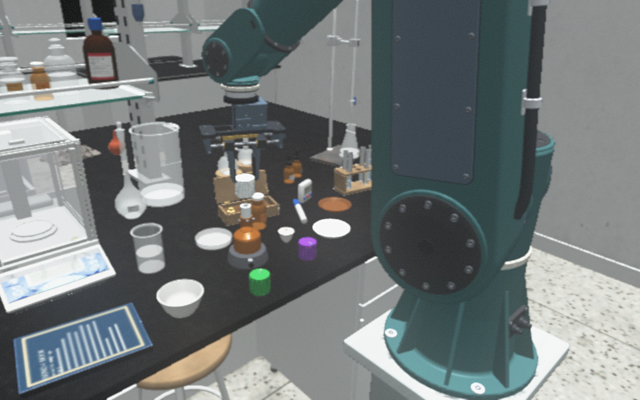

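```bash
python3 -c "
from h import *
print(onz('wrist',117,235,.012),onz('top',312.5,227,.012),onz('scene',331.5,228.3,.012))"
python3 -m pendant '[40,-40,12,-10,0,0,0.1,40,-80,24,-10,0,0,0.2,40,-120,36,-10,0,0,0.3,40,-160,48,-10,0,0,0.4,40,-200,60,-10,0,0,0.5,40,-235,70,-10,0,0,0.6,40,-249,74,-10,0,0,0.7,40,-249,74,-10,0,0,0.8]'; python3 -c "
from h import *
st()
print(to((.473,-.134,.1),np.radians(17)))"
```

```text
[ 0.47272514 -0.13069741  0.012     ] [ 0.47274556 -0.13418685  0.012     ] [ 0.47109088 -0.12843433  0.012     ]
clock: 13.88
eef_pos: [0.4725, -0.1348, 0.2188]
tool_rot: [0.986, 0.169, -0.0, -0.0]
ft_force: [0.7, -0.3, -0.7]
grip_width: 0.461
t 13.88 p [ 0.4725 -0.1348  0.2188] yaw 19.4 zax [-0.001  0.001 -1.   ] F [ 0.71 -0.28 -0.66] T [ 0.   -0.11  0.02] g 0.461 j6 -0.67
(array([  0.7,  -0.5, 118.8]), array([-0.001 ,  0.0003,  0.0423]))
```

```bash
python3 -m pendant '[40,0,-4,40,0,0,0,40,0,-4,80,0,0,0,40,0,-4,120,0,0,0,40,0,-4,150,0,0,0,40,0,-4,165,0,0,0,40,0,-4,169,0,0,0,40,0,-4,169,0,0,0]'; python3 -c "
from h import *
st()
cv2.imwrite('pics/w7.png',optics.capture('wrist'));s=optics.capture('scene');cv2.imwrite('pics/s7.png',cv2.resize(s[170:270,260:400],None,fx=5,fy=5,interpolation=cv2.INTER_CUBIC))"
```

```text
clock: 14.75
eef_pos: [0.4715, -0.131, 0.0504]
tool_rot: [0.986, 0.169, 0.0, -0.0]
ft_force: [-0.3, -0.3, -0.3]
grip_width: 0.456
t 14.75 p [ 0.4715 -0.131   0.0504] yaw 19.4 zax [ 0.     0.001 -1.   ] F [-0.31 -0.34 -0.33] T [-0.   -0.08  0.  ] g 0.456 j6 -0.66
```

View pics/w7.png

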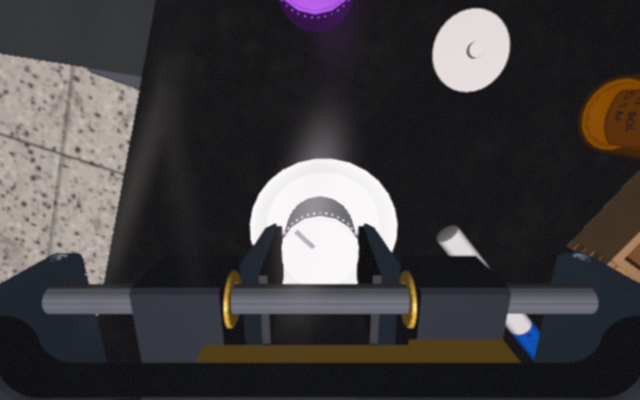

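View pics/s7.png

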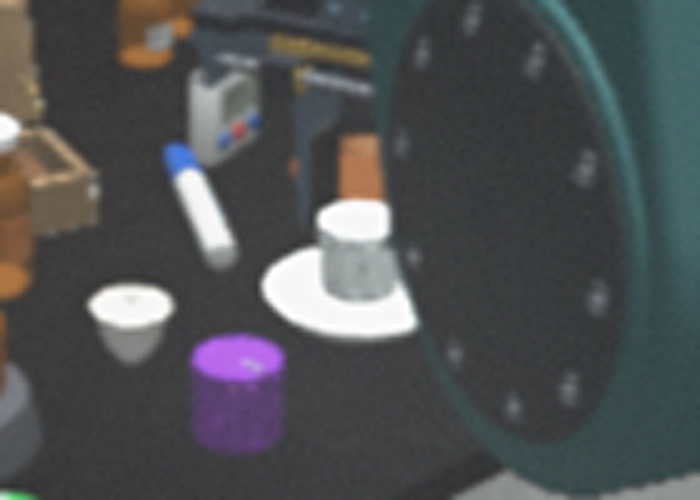

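```bash
python3 -c "
from h import *
a=onz('wrist',323.5,158.5,.012); Rm=R.from_quat(r.get_obs()['tool_rot']).as_matrix(); print(a, a+Rm[:,1]*.051)"
python3 -m pendant '[40,1.5,0,4,0,0,0,40,1.5,0,8,0,0,0,40,1.5,0,8,0,0,0]' | sed -n '2p;4p'
```

```text
[ 0.45933445 -0.08615092  0.012     ] [ 0.47629151 -0.13424934  0.01199629]
eef_pos: [0.473, -0.1305, 0.0425]
ft_force: [0.1, 0.0, -1.1]
```

```bash
python3 -m pendant '[40,1,2,0.8,0,0,0,40,1,2,0.8,0,0,0]' | sed -n '2p;4p';python3 -m pendant '[40,0,0,0.8,0,0,0,40,0,0,0.8,0,0,0]' | sed -n '2p;4p'
```

```text
eef_pos: [0.4747, -0.1322, 0.0417]
ft_force: [0.4, -0.4, 0.0]
eef_pos: [0.4747, -0.1322, 0.0408]
ft_force: [0.6, 0.2, -0.6]
```

```bash
python3 -m pendant '[40,0,0,0.7,0,0,0,40,0,0,0.7,0,0,0]' | sed -n '2p;4p'
```

```text
eef_pos: [0.4748, -0.1322, 0.0405]
ft_force: [-3.8, -0.0, 10.5]
```

```bash
python3 -m pendant '[45,0,0,-0.2,0,0,0,50,0,0,-0.2,0,0,0,56,0,0,-0.2,0,0,0,62,0,0,-0.2,0,0,0,62,0,0,-0.2,0,0,0]' | sed -n '2p;4,5p'; python3 -c "
from h import *
st()
cv2.imwrite('pics/w8.png',optics.capture('wrist'))"
```

```text
eef_pos: [0.4748, -0.1322, 0.0407]
ft_force: [-0.2, 0.3, 0.0]
grip_width: 0.62
t 16.6 p [ 0.4748 -0.1322  0.0407] yaw 19.4 zax [ 0.  0. -1.] F [-0.23  0.3   0.  ] T [-0.03 -0.08 -0.04] g 0.62 j6 -0.66
```

View pics/w8.png

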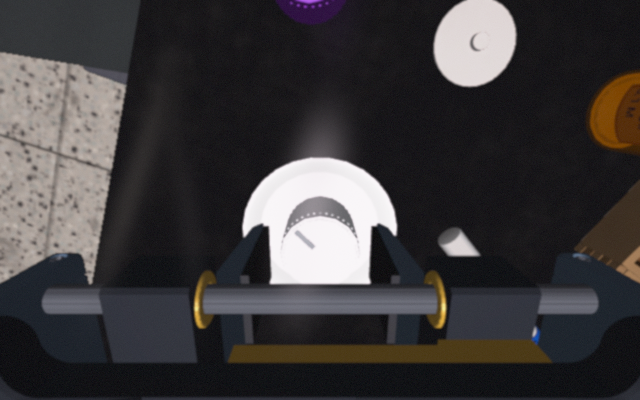

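The fingers stand clear of the cap (cap at 320,248, tips at 268 and 372), so I'll withdraw upward.

```bash
python3 -m pendant '[66,0,0,-8,0,0,0,66,0,0,-25,0,0,0,66,0,0,-50,0,0,0,66,0,0,-90,0,0,0,66,0,0,-130,0,0,0,66,0,0,-150,0,0,0,66,0,0,-150,0,0,0,66,0,0,-150,0,0,0]' | sed -n '2p;4,5p'; python3 -c "
from h import *
st()
cv2.imwrite('pics/w9.png',optics.capture('wrist'));s=optics.capture('scene');cv2.imwrite('pics/s9.png',cv2.resize(s[170:270,260:400],None,fx=5,fy=5,interpolation=cv2.INTER_CUBIC));optics.capture('wrist');st()"
```

```text
eef_pos: [0.4743, -0.1322, 0.1903]
ft_force: [0.5, -0.8, -0.5]
grip_width: 0.663
t 17.65 p [ 0.4743 -0.1322  0.1903] yaw 19.4 zax [-0.     0.001 -1.   ] F [ 0.46 -0.81 -0.49] T [ 0.   -0.14  0.04] g 0.663 j6 -0.66
t 17.8 p [ 0.4742 -0.1321  0.1898] yaw 19.4 zax [-0.001  0.001 -1.   ] F [ 0.49  0.24 -0.38] T [ 0.03 -0.08 -0.  ] g 0.66 j6 -0.66
```

View pics/w9.png

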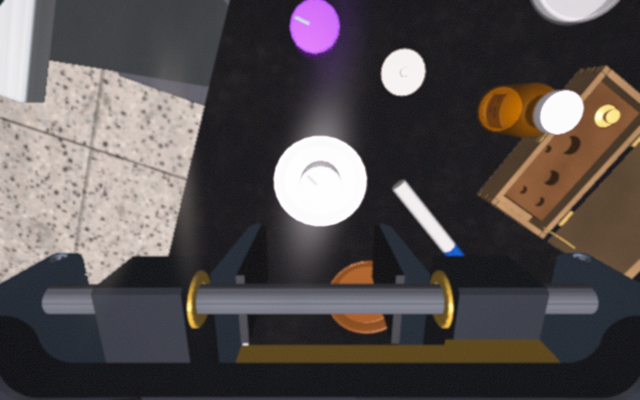

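View pics/s9.png

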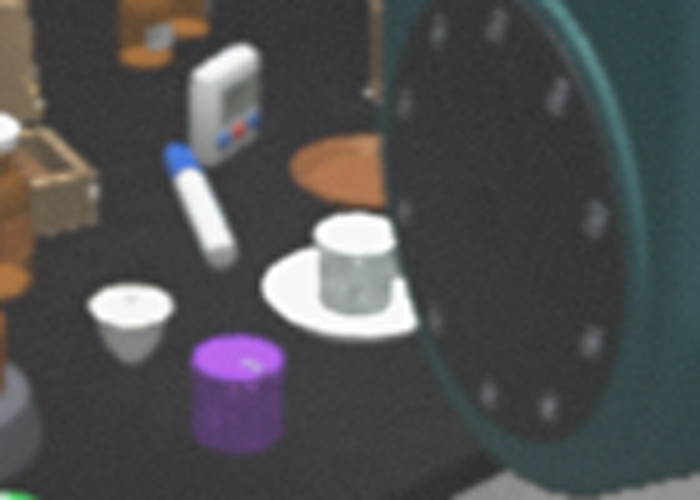

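The cap is upright and centred in the dish (wrist image about 320,182), and the gripper is well clear.

```bash
python3 -c "
from station import r
print(r.job_done())"
```

```text
the job is handed in; nothing more can be done
None
```

The cap is off the bottle and standing top side up in the white dish. I handed the job in at about 17.8 s; no verdict is reported.

- **Pressing:** I gripped the cap at 45 N and pressed in steps of 0.7–1 mm. It hit the hard stop about 10.5 mm down. The highest wrist force I read there was about 18 N (17.5 N vertical); I did not measure the force between cap and bottle directly. I then backed off about 0.5 mm.
- **Turning and lifting:** I turned it 48.5° anticlockwise at about 10 N, with almost no turning resistance. The wrist picture showed the grey rib about 48° from the bottle's mark. It lifted off without any pull.
- **Placing:** I lowered the cap until it touched the dish floor, at the height I had worked out. The touch read about 10 N vertically. I eased off before opening the fingers.
- **Last checks:** The last pictures show the cap upright and close to the dish's centre. The other things in view stand where they were, and the gripper is about 15 cm above the dish. The cameras disagreed by up to about 6 mm on where the dish's centre was, within the 25 mm allowed.

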